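Turn a mirror tile over in its tip-over tray

TASK

Take the wooden tip-over tray by its upright dark tab, carry it over to the black rubber mat and stand it down gently there, squarely (its tipping edge across the middle of the mat), just as it stood, and let go. Then take it by its red round knob and tip it right over its tabbed end onto its back, lowering it gently, so that the mirror tile inside tumbles from the white bed onto the blue bed and shows its mirror face. Leave the tray standing on its back on the mat; keep the gripper off the tile and leave the other things on the table where they are.

Things in the scene. Friction and masses are not known exactly. Their poses are not given: they have to be found in the camera images.
- tray: Wooden tray of L-shaped side view, 0.55 kg, two beds in a V between 6 mm cheeks, 98 mm wide over all. Origin on its underside (first base: x -60 to +44 mm), 60 mm from the tipping edge; x towards the red knob, y across, z up as it starts. Tipped 90 degrees about the edge at x -60, z 0 (knob up and over towards -x) it stands on its back, x axis up. Centre of mass near x -15, z 46 mm.
- tray_edge (a point): Middle of the tipping edge, along y: tray x -60, y 0, z 0 mm. In side view the cheeks stand 48 mm high along the first base and 42 mm deep along the back, and are open between.
- tray_corner (a point): Inner corner of the V: tray x -48, y 0, z 12 mm. From here the white bed rises at 22 degrees towards +x and the blue bed at 86 degrees (leaning 4 degrees over the tile); both 90 mm long, 86 mm wide, 6 mm thick.
- tray_tab (a point): Point in the upright dark tab, 14 mm below its top edge: tray x -46, y 0, z 120 mm. The tab is a board 12 mm thick (x), 44 mm wide (y), z 96 to 134 mm. Pinch it from above across its 12 mm (fingers close along tray x).
- tray_knob (a point): Centre of the red round knob: tray x +68, y 0, z 30 mm, 131 mm from the tipping edge. A disc 32 mm across, 12 mm thick, axis along y, with a steel hub 14 mm across and 20 mm long through it. Pinch the hub across its 20 mm (fingers close along tray y); it turns in a light grip (20 N).
- tray_back (a point): Centre of the tray's back (second base, a plane square to x, z 0 to 104 mm): tray x -60, y 0, z 52 mm. It comes to lie on the mat when the tray is tipped over.
- tile: Mirror tile 75 mm long (x), 80 mm wide (y), 10 mm thick, 0.13 kg: cork on one face, mirror on the other. Origin at the centre of the mirror face; z points out of the cork side. It starts loose on the white bed, cork up, sloping 22 degrees; it falls over onto the blue bed when the tray has turned about 80 degrees. Do not touch it.
- mat: Black rubber mat 260 x 170 mm, 3 mm thick, fixed to the table; origin at the centre of its underside, x along its length (roughly away from the robot), y across. The tray takes about 104 mm of its length on either side of the tipping edge.
- vase: Tall dark green vase, 225 mm high, up to 80 mm wide; origin under its centre. Leave alone.
- tread: Wooden block 110 x 60 x 46 mm lying between the two work places; origin under its centre. Leave alone.
- tread2: Second such wooden block at the back, left. Leave alone.
- jar: Clear jar with a metal cap, 66 mm across, 120 mm high; origin under its centre. Leave alone.
- mug: Blue mug, 76 mm across plus handle, 90 mm high; origin under its centre. Leave alone.
- mouse: Grey computer mouse 100 x 60 x 28 mm; origin under its centre. Leave alone.
There are look-alikes about, which are no part of the job. Leave any yellow look-alike of the tray alone. There is more than one size of the tile; the job needs the smaller.

How it is judged:
On the way, in this order (a step that is already met when the one before it is completed fails the run):
1. the tray stands on its first base on the mat, squarely (tipping edge within 17 degrees of across the mat), let go, with the tile still cork up in it (angle between tray's own z axis and vertical below 0.1 rad and height (world z) of tray below 0.01 m and x of tray in the frame of mat between -0.1 and 0.1 m and y of tray in the frame of mat between -0.04 and 0.04 m and angle between the y axis of tray and the y axis of mat, either way round below 0.3 rad and angle between tile's own z axis and vertical below 0.6 rad and linear speed of tray below 0.03 m/s and contact force between the fingers and tray below 0.3 N), for 0.2 s.
2. the tray is tipped up past 35 degrees with the gripper at its red knob (angle between tray's own z axis and vertical above 0.6 rad and distance between the grasp point and tray_knob below 0.06 m).
At the end, for the whole second after the job is handed in: The tray stands on its back (within 6 degrees) on the mat, the centre of its back within 100 mm lengthwise and 40 mm crosswise of the mat's centre and its tipping edge within 17 degrees of across the mat; the tile lies in it mirror up on the blue bed; everything is let go and at rest (angle between tray's own x axis and vertical below 0.1 rad and height (world z) of tray_back below 0.012 m and x of tray_back in the frame of mat between -0.1 and 0.1 m and y of tray_back in the frame of mat between -0.04 and 0.04 m and angle between the y axis of tray and the y axis of mat, either way round below 0.3 rad and angle between tile's own z axis and vertical above 2.6 rad and distance between tile and tray_back below 0.06 m and linear speed of each of tray, tile below 0.03 m/s and contact force between the fingers and tray below 0.3 N); the robot touches nothing.
It fails at once if the gripper touches the tile (contact force between the fingers and tile above 0.5 N).
It fails at once if the tray is dropped: it moves faster than 0.6 m/s with the fingers off it (contact force between the fingers and tray below 0.2 N and linear speed of tray above 0.6 m/s).
It fails at once if the tray is let fall over: between about 29 and 83 degrees of tipping it turns faster than 1.5 rad/s with the fingers off it (angle between tray's own z axis and vertical between 0.5 and 1.45 rad and contact force between the fingers and tray below 0.2 N and angular speed of tray above 1.5 rad/s).
It fails at once if another thing on the table is shifted by more than 25 mm (distance of any of vase, tread, tread2, jar, mug, mouse from where it was at the start of the episode above 0.025 m).
It also fails if it takes over 56 s, if anything falls off the work surface, if the arm or the gripper's body presses on something with over 40 N, if the wrist force passes 120 N, or if a joint passes its speed limit or range.

ROBOT

A 7-joint arm with a two-finger parallel gripper is mounted at the origin on the work surface. World frame = base frame: x ahead of the robot, y to its left, z up, the work surface at z = 0. Lengths are in m, angles in rad, forces in N, time in s.
With the tool pointing down it reaches from about 0.4 to 0.85 m from the base axis. Payload 10.4 kg.
Tool frame: the origin (TCP) lies on the centre line of the jaws, within the pads' length; the fingertips stand 17 mm ahead of it and the grasp point (between the pads) lies 2 mm behind it; z points along the fingers, y is the line along which they close (so a half turn about z gives the same grasp; the last joint's range is limited). The gripper opens to 85 mm and grips with 20 to 120 N. Pads are 22 mm wide; open, the fingers measure 114 mm over their backs; the gripper's body (76 mm by 85 mm) begins 54 mm behind the grasp point. The pads swing forward as they close: fully open they stand 13 mm farther back than shut.
Start: joints at [1.207, 0.332, -0.065, 1.46, 0.022, 1.35, -0.088], TCP at [0.209, -0.589, 0.248] pointing down, gripper open.
Joint ranges: [-2.6, 2.6], [-0.5, 2.12], [-1.47, 1.34], [0.16, 2.42], [-1.27, 4.41], [0.06, 2.06], [-2.6, 2.6]. Speed limits (rad/s): [2.22, 2.22, 2.79, 2.79, 3.14, 3.14, 3.14].

INTERFACE

Orientations are given as a unit quaternion [x, y, z, w].
In Python, from workcell import get_obs, optics, job gives the robot as it stands. The module is installed in compiled form; this text tells all that it offers.
- The arm moves only by the tool send_rows, never from a script. Its argument "plan" is a list that holds one entry, the list of rows, each a list of 7 numbers: the turn, a rotation vector about the tool's x, y, z in units of 1.5 rad (1.0 is 1.5 rad), then the shift along the tool's x, y, z in units of 20 cm (1.0 is 20 cm), then the opening, from 0 (shut) to 1 (fully open). A call has 1 to 20 rows; each row shifts and turns the commanded pose from where the row before left it, along the tool's axes as they then stand; what a row does not reach is not made up. A row lasts 1/12 s, in which the tool goes at most 41.7 mm and 7.16 degrees, less where a joint would pass 70% of its speed; a pose out of reach is approached as far as the arm can. A call with a number of a shift or a turn outside -1 to 1 is refused whole. A call with a gripper value outside its range is refused whole. The fingers move at their own pace and stop on an object; "squeeze" is the grip in N (left out, the last holds). Time passes only in rows, so rows that do not move let the fingers close. It gives the time, the measured TCP pose, the force, the opening and the grip force at its end, in the units of the state.
- get_obs(): the state, without advancing time (a new reading comes with each control period).
- optics.camera(name): name is "scene" or "top" or "wrist"; returns the picture (480x640x3 uint8, red, green, blue); there is no depth.
- optics.get_calibration(name): a dict with "intrinsics" (3x3 intrinsics, pixels), "world_from_camera" (4x4, takes a point from camera to world coordinates); the wrist camera has in their place "T_tool_cam" (4x4, takes a point from camera to tool coordinates, whose origin is the TCP and whose axes are the flange's). Camera axes: x right, y up, looking along -z (the intrinsics and any distortion apply to the point x, -y, -z); pixel columns grow to the right and rows downward; lengths in m; the calibration is good to about 2 mm. A picture is of the moment at which its call begins: read the wrist's pose just before it. get_calibration takes no time and is no camera call.
- job.hand_in(): hands the job in; it is judged then, once.
The state is a dict: "clock": time; "joint_pos": joint angles; "joint_velocities": joint speeds; "tau": joint torques, N m; "position": TCP position; "ee_rot": TCP orientation; "ft_force": force on the tool from outside, world axes, zero at the start; "torque": the same for the moment, N m; "grip_width": opening from 0.0 (shut) to 1.0 (fully open); "grasp_force": force on a finger pad.
Only numpy, scipy, OpenCV 4.12 (cv2) and the standard library are available. Lean on these libraries where they do the work, as an engineer would, in place of code of your own. Each camera call takes 0.05 s, during which the arm holds its last target. There are 200 camera calls.

## Working session

There is one attempt and no reset: what is moved stays moved. The work goes in short steps, Python scripts to look and compute and a tool call to move; the robot and the scene stay as the last step left them, time stands still between calls to the robot, and variables do not carry over. Pictures are saved under pics/ and viewed, at most 10 in all, crops included, and the job is handed in when it is done.

Besides the shell and the picture viewer there is one more tool, called after "Emit:" as name(argument=value, ...) on one line, values as JSON. send_rows: Moves the arm, as the interface text tells. Its arguments: {"type":"object","properties":{"plan":{"type":"array"},"squeeze":{"type":"number"}},"required":["plan"]}

```bash
mkdir -p pics; python3 - <<'E'
from workcell import get_obs, optics, job
import cv2
s=get_obs(); print({k:s[k] for k in s})
for n in ["scene","top"]:
    im=optics.camera(n); cv2.imwrite(f"pics/{n}0.png",im[:,:,::-1])
    c=optics.get_calibration(n); print(n,c)
print(optics.get_calibration("wrist"))
E
```

```text
{'clock': 0.0, 'joint_pos': array([ 1.207374  ,  0.33286019, -0.06469802,  1.46097091,  0.02161785,
        1.34988316, -0.08846656]), 'joint_velocities': array([-6.30698845e-05,  1.64295809e-03,  3.75676514e-04, -1.63663101e-03,
        7.04510541e-04,  1.54665702e-04,  7.89488607e-05]), 'tau': array([-8.49090229e-04, -6.25447226e+01,  4.87436168e-02, -3.91601658e+01,
        1.62155775e-02,  1.00195096e-02, -1.97723710e-05]), 'position': array([ 0.20878325, -0.58871606,  0.24750907]), 'ee_rot': array([ 9.85510029e-01,  1.69615668e-01, -1.62535537e-04, -6.93969490e-04]), 'ft_force': array([0.26244068, 0.30643393, 0.21650982]), 'torque': array([ 0.00052355, -0.02013293, -0.01111973]), 'grasp_force': 0.0, 'grip_width': 1.0009035694226402}
scene {'intrinsics': array([[460.33595009,   0.        , 323.29693853],
       [  0.        , 460.33595009, 248.85323124],
       [  0.        ,   0.        ,   1.        ]]), 'world_from_camera': array([[-0.20886877, -0.66203057,  0.71978425,  1.31464846],
       [ 0.97768559, -0.15826727,  0.13813893,  0.13122727],
       [ 0.0224661 ,  0.7325756 ,
[... 357 characters left out ...]
.99993254,  0.01051117, -0.00494205,  0.00491905],
       [-0.00431747,  0.0586355 ,  0.99827012,  1.67926033],
       [ 0.        ,  0.        ,  0.        ,  1.        ]])}
{'intrinsics': array([[404.67225071,   0.        , 318.96447324],
       [  0.        , 404.67225071, 248.9545424 ],
       [  0.        ,   0.        ,   1.        ]]), 'T_tool_cam': array([[ 3.84762611e-04,  9.50112952e-01,  3.11905802e-01,
         8.10331426e-02],
       [ 9.99999915e-01, -3.19607208e-04, -2.60013217e-04,
        -1.00185160e-03],
       [-1.47354583e-04,  3.11905876e-01, -9.50112995e-01,
        -1.24113595e-01],
       [ 0.00000000e+00,  0.00000000e+00,  0.00000000e+00,
         1.00000000e+00]])}
```

View pics/scene0.png

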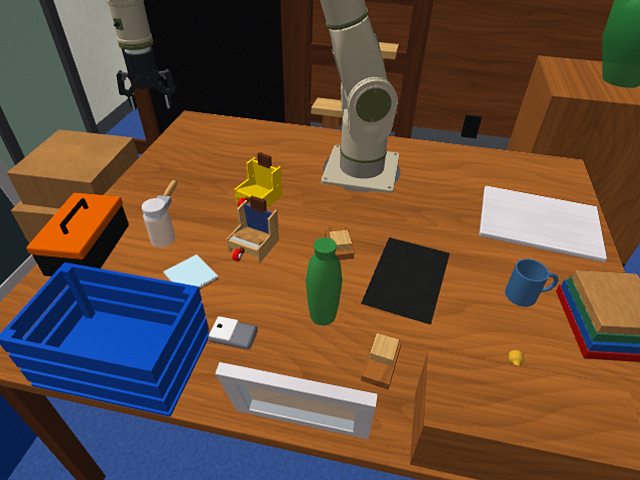

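View pics/top0.png

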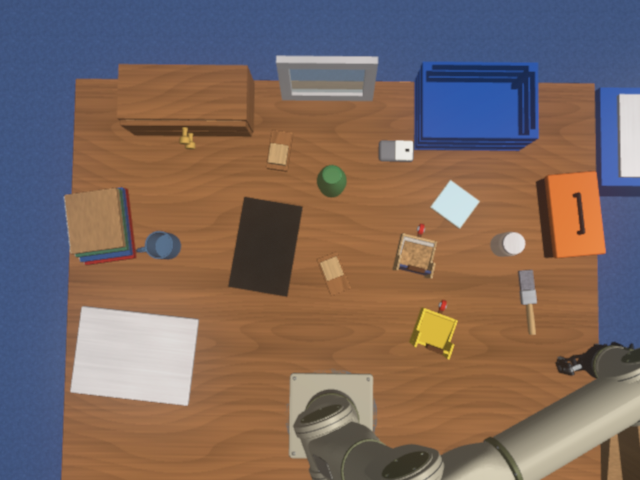

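Top view: the wooden tray with red knob is at (417,255), knob (421,229). The yellow look-alike is at (436,330). The mat is at (266,247), with the tread block at (333,273) between and the vase at (331,180). The wooden tray fits the description; I'll confirm it in an enlarged crop.

```bash
cat > h.py <<'E'
import numpy as np, cv2
from workcell import get_obs, optics, job
from scipy.spatial.transform import Rotation as R
def ray(n,uv):
    c=optics.get_calibration(n);K=c["intrinsics"];T=c["world_from_camera"]
    d=np.array([(uv[0]-K[0,2])/K[0,0],-(uv[1]-K[1,2])/K[1,1],-1.]);return T[:3,3],T[:3,:3]@d
def at(n,uv,z):
    o,d=ray(n,uv);return o+d*(z-o[2])/d[2]
def proj(n,P,T=None):
    c=optics.get_calibration(n);K=c["intrinsics"];T=c["world_from_camera"] if T is None else T
    p=(np.atleast_2d(P)-T[:3,3])@T[:3,:3];return np.c_[K[0,2]-K[0,0]*p[:,0]/p[:,2],K[1,2]+K[1,1]*p[:,1]/p[:,2]]
E
python3 - <<'E'
from h import *
a=cv2.imread("pics/top0.png")[215:290,380:455]; b=cv2.imread("pics/scene0.png")[185:270,215:295]
f=lambda x,k:cv2.resize(x,None,fx=k,fy=k,interpolation=cv2.INTER_CUBIC)
a=f(a,5);b=f(b,5);h=max(a.shape[0],b.shape[0])
a=cv2.copyMakeBorder(a,0,h-a.shape[0],0,0,0);b=cv2.copyMakeBorder(b,0,h-b.shape[0],0,0,0)
cv2.imwrite("pics/crop1.png",np.hstack([a,b]))
t=cv2.imread("pics/top0.png")
# mat corners by threshold
m=(t.max(2)<45).astype(np.uint8);m[:, :215]=0;m[:,310:]=0;m[:185]=0;m[305:]=0
cs=cv2.findContours(m,0,2)[0];c=max(cs,key=cv2.contourArea)
box=cv2.boxPoints(cv2.minAreaRect(c));P=np.array([at("top",p,.003) for p in box]);print(box,P.round(4))
print(P.mean(0),[np.linalg.norm(P[i]-P[(i+1)%4]) for i in range(4)])
for n,uv,z in [("vase",(331,180),.2),("tread",(333,273),.046),("jar",(512,244),.12)]: print(n,at("top",uv,z))
E
```

```text
Traceback (most recent call last):
ValueError: max() iterable argument is empty
```

View pics/crop1.png

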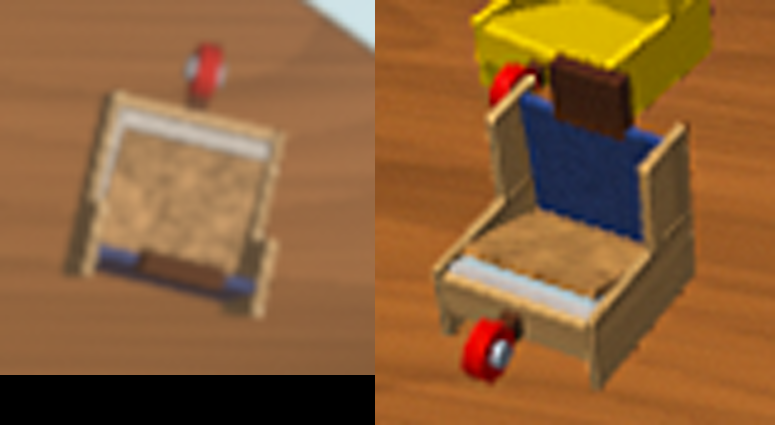

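The crop shows the wooden tray: cork tile on white bed, blue back, dark tab at crop (182,268), knob (205,70). Next I fit its pose from both cameras.

```bash
python3 - <<'E'
from h import *
from scipy.optimize import least_squares
t=cv2.imread("pics/top0.png"); print(t[247,266],t[150,300],t[273,340])
d=np.abs(t.astype(int)-t[247,266]).max(2)
m=(d<22).astype(np.uint8);m[:, :220]=0;m[:,310:]=0;m[:190]=0;m[302:]=0
c=max(cv2.findContours(m,0,2)[0],key=cv2.contourArea)
box=cv2.boxPoints(cv2.minAreaRect(c));P=np.array([at("top",p,.003) for p in box]);print(box.round(1),P.round(4))
print("mat",P.mean(0).round(4),[round(np.linalg.norm(P[i]-P[(i+1)%4]),4) for i in range(4)])
for i in range(2): e=P[i+1]-P[i];print(np.degrees(np.arctan2(e[1],e[0])))
for n,uv,z in [("vase",(331,180),.2),("tread",(333,273),.046),("jar",(512,244),.12)]: print(n,at("top",uv,z).round(3))
T=lambda u,v:(u/5+380-.4,v/5+215-.4); S=lambda u,v:((u-375)/5+215-.4,v/5+185-.4)
obs=[("top",T(205,70),(68,0,30)),("top",T(117,95),(44,49,48)),("top",T(283,132),(44,-49,48)),
("top",T(82,272),(-60,49,104)),("top",T(260,318),(-60,-49,104)),
("scene",S(487,350),(68,0,30)),("scene",S(440,272),(44,-49,48)),("scene",S(597,325),(44,49,48)),("scene",S(598,388),(44,49,0)),
("scene",S(552,100),(-40,-22,117)),("scene",S(630,115),(-40,22,117))]
def pts(p,q): c,s=np.cos(p[2]),np.sin(p[2]);q=np.array(q)/1000;return np.array([p[0]+c*q[0]-s*q[1],p[1]+s*q[0]+c*q[1],q[2]])
f=lambda p:np.concatenate([proj(n,pts(p,q))[0]-uv for n,uv,q in obs])
r=least_squares(f,[.34,-.25,-.2],loss="soft_l1");print(r.x,np.degrees(r.x[2]));print(f(r.x).reshape(-1,2).round(1))
for k,q in dict(tab=(-46,0,120),knob=(68,0,30),edge=(-60,0,0)).items(): print(k,pts(r.x,q).round(4))
E
```

```text
[39 46 54] [ 63 101 147] [114 164 201]
[[228.3 285.9]
 [243.6 196.6]
 [301.6 206.5]
 [286.3 295.8]] [[0.3547 0.2902 0.003 ]
 [0.6085 0.252  0.003 ]
 [0.5819 0.0866 0.003 ]
 [0.3287 0.1262 0.003 ]]
mat [0.4684 0.1887 0.003 ] [np.float64(0.2566), np.float64(0.1675), np.float64(0.2563), np.float64(0.166)]
-8.563423415665323
-99.1354795668368
vase [0.628 0.004 0.2  ]
tread [ 0.394 -0.004  0.046]
jar [ 0.476 -0.474  0.12 ]
[ 0.45402684 -0.22968071 -0.23050345] -13.206874726782395
[[-0.8  0.1]
 [-1.5 -1.2]
 [-0.  -0.1]
 [-1.   0. ]
 [-0.6 -0.3]
 [ 0.3 -0.4]
 [-1.9 -1.3]
 [-0.9 -0.4]
 [ 0.3  0.4]
 [-0.5 -2.8]
 [-1.5 -1.1]]
tab [ 0.4092 -0.2192  0.12  ]
knob [ 0.5202 -0.2452  0.03  ]
edge [ 0.3956 -0.216   0.    ]
```

Emit:
send_rows(plan=[[[0,0,0,0.112,-0.1,0,1],[0,0,0,0.112,-0.1,0,1],[0,0,0,0.112,-0.1,0,1],[0,0,0,0.112,-0.1,0,1],[0,0,0,0.112,-0.1,0,1],[0,0,0,0.112,-0.1,0,1],[0,0,0,0.112,-0.1,0,1],[0,0,0,0.112,-0.1,0,1],[0,0,0,0.112,-0.1,0,1],[0,0,0,0.112,-0.1,0,1],[0,0,0,0.112,-0.1,0,1],[0,0,0,0.112,-0.1,0,1],[0,0,0,0.112,-0.1,0,1],[0,0,0,0.112,-0.1,0,1]]], squeeze=80)

```text
clock: 1.27
position: [0.4112, -0.2189, 0.2482]
ee_rot: [0.986, 0.17, -0.0, 0.0]
ft_force: [0.5, -0.2, 0.4]
grip_width: 0.997
grasp_force: 0.0
```

Emit:
send_rows(plan=[[[0,0,-0.0667,0,0,0,1],[0,0,-0.0667,0,0,0,1],[0,0,-0.0667,0,0,0,1],[0,0,-0.0667,0,0,0,1],[0,0,-0.0667,0,0,0,1],[0,0,-0.0667,0,0,0,1],[0,0,-0.0667,0,0,0,1],[0,0,-0.0667,0,0,0,1],[0,0,-0.0667,0,0,0,1],[0,0,-0.0667,0,0,0,1],[0,0,0,0,0,0,1],[0,0,0,0,0,0,1]]])

```text
clock: 2.27
position: [0.4108, -0.2203, 0.2481]
ee_rot: [0.784, 0.62, -0.0, -0.0]
ft_force: [0.2, 0.4, -0.8]
grip_width: 0.998
grasp_force: 0.0
```

```bash
cat >> h.py <<'E'
def toolT():
    s=get_obs();T=np.eye(4);T[:3,:3]=R.from_quat(s["ee_rot"]).as_matrix();T[:3,3]=s["position"];return T,s
def wcam():
    T,s=toolT();return T@optics.get_calibration("wrist")["T_tool_cam"],s
def info():
    T,s=toolT();print("t",round(s["clock"],2),"p",s["position"].round(4),"yawx",round(np.degrees(np.arctan2(T[1,0],T[0,0])),2),"zt",T[:3,2].round(3),"F",s["ft_force"].round(1),"w",round(s["grip_width"],3),"g",round(s["grasp_force"],1),"j7",s["joint_pos"].round(2));return T,s
E
python3 - <<'E'
from h import *
info();W,s=wcam();im=optics.camera("wrist")[:,:,::-1].copy()
p=np.array([.45402684,-.22968071,0]);Rz=R.from_euler("z",-.2305).as_matrix()
for q in [(-52,22,134),(-52,-22,134),(-40,-22,134),(-40,22,134),(44,49,48),(44,-49,48),(68,0,46),(-60,49,104),(-60,-49,104)]:
    u=proj("wrist",p+Rz@(np.array(q)/1000),W)[0];print(q,u.round(1));cv2.circle(im,tuple(int(round(v)) for v in u),3,(0,255,0),1)
cv2.imwrite("pics/w1.png",im)
E
```

```text
t 2.27 p [ 0.4108 -0.2203  0.2481] yawx 76.68 zt [-0.  0. -1.] F [ 0.2  0.4 -0.8] w 0.998 g 0.0 j7 [ 0.81  0.   -0.41  1.84  0.    1.3   0.16]
(-52, 22, 134) [305.7 218.3]
(-52, -22, 134) [306.5 285.4]
(-40, -22, 134) [325.3 285.4]
(-40, 22, 134) [325.5 218.3]
(44, 49, 48) [430.8 158.4]
(44, -49, 48) [421.2 274.4]
(68, 0, 46) [454.2 218.4]
(-60, 49, 104) [294.4 167.1]
(-60, -49, 104) [297.1 303.2]
```

View pics/w1.png

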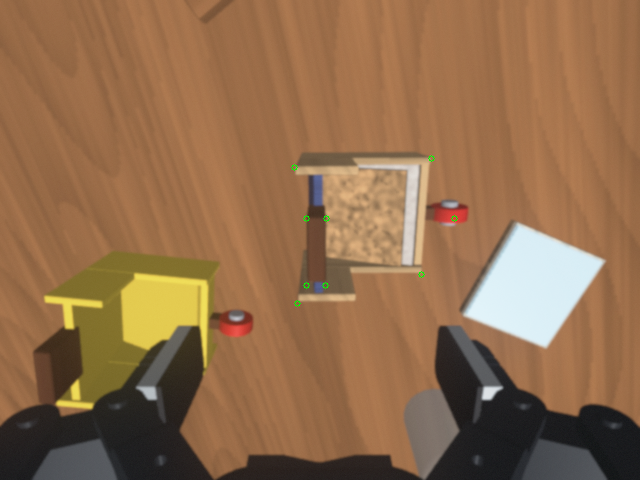

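The wrist view shows the tab top at (308–325, 216–282) and the fit is good to about 2 mm. I'll descend and grip.

Emit:
send_rows(plan=[[[0,0,0,0.012,-0.011,0.07,1],[0,0,0,0,0,0.07,1],[0,0,0,0,0,0.07,1],[0,0,0,0,0,0.07,1],[0,0,0,0,0,0.07,1],[0,0,0,0,0,0.07,1],[0,0,0,0,0,0.07,0.7],[0,0,0,0,0,0.07,0.5],[0,0,0,0,0,0.07,0.4],[0,0,0,0,0,0,0.3],[0,0,0,0,0,0,0.2],[0,0,0,0,0,0,0.1],[0,0,0,0,0,0,0],[0,0,0,0,0,0,0],[0,0,0,0,0,0,0],[0,0,0,0,0,0,0],[0,0,0,0,0,0,0]]], squeeze=80)

```text
clock: 3.73
position: [0.4096, -0.2176, 0.1232]
ee_rot: [0.784, 0.621, 0.0, 0.0]
ft_force: [-3.6, 1.7, 5.6]
grip_width: 0.124
grasp_force: 79.3
```

Emit:
send_rows(plan=[[[0,0,0,0,0,-0.01,0],[0,0,0,0,0,-0.02,0],[0,0,0,0,0,-0.04,0],[0,0,0,0,0,-0.05,0],[0,0,0,0,0,-0.06,0],[0,0,0,0,0,-0.06,0],[0,0,0,0,0,-0.06,0],[0,0,0,0,0,-0.06,0],[0,0,0,0,0,-0.05,0],[0,0,0,0,0,-0.03,0],[0,0,0,0,0,-0.01,0],[0,0,0,0,0,0,0]]])

```text
clock: 4.73
position: [0.4094, -0.2176, 0.2127]
ee_rot: [0.783, 0.621, 0.0, 0.0]
ft_force: [-0.2, 0.2, -7.9]
grip_width: 0.125
grasp_force: 78.1
```

```bash
python3 - <<'E'
from h import *
info()
im=optics.camera("scene")[:,:,::-1];cv2.imwrite("pics/s1.png",cv2.resize(im[120:330,180:470],None,fx=2.5,fy=2.5,interpolation=2))
E
```

```text
t 4.73 p [ 0.4094 -0.2176  0.2127] yawx 76.84 zt [ 0.001 -0.    -1.   ] F [-0.2  0.2 -7.9] w 0.125 g 78.1 j7 [ 0.8   0.02 -0.41  1.9   0.01  1.22  0.16]
```

View pics/s1.png

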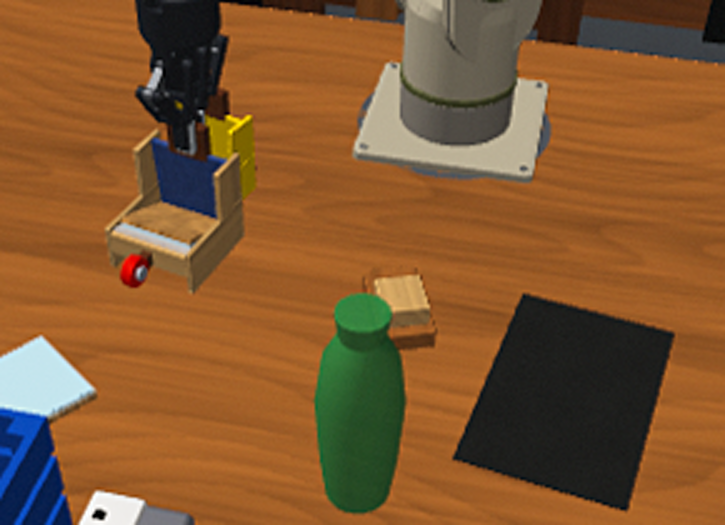

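Emit:
send_rows(plan=[[[0,0,-0.01,0.02,-0.0036,0,0],[0,0,-0.01,0.04,-0.007,0,0],[0,0,-0.01,0.07,-0.0125,0,0],[0,0,-0.01,0.1,-0.018,0,0],[0,0,-0.01,0.13,-0.023,0,0],[0,0,0,0.15,-0.027,0,0],[0,0,0,0.17,-0.03,0,0],[0,0,0,0.17,-0.03,0,0],[0,0,0,0.17,-0.03,0,0],[0,0,0,0.17,-0.03,0,0],[0,0,0,0.17,-0.03,0,0],[0,0,0,0.16,-0.0285,0,0],[0,0,0,0.14,-0.025,0,0],[0,0,0,0.12,-0.021,0,0],[0,0,0,0.09,-0.016,0,0],[0,0,0,0.07,-0.0125,0,0],[0,0,0,0.04,-0.007,0,0],[0,0,0,0.02,-0.0036,0,0],[0,0,0,0,0,0,0],[0,0,0,0,0,0,0]]])

```text
clock: 6.45
position: [0.4029, 0.1882, 0.2121]
ee_rot: [0.76, 0.65, -0.0, 0.0]
ft_force: [-0.4, -0.3, -6.6]
grip_width: 0.12
grasp_force: 78.1
```

```bash
python3 -c "
from h import *
T,s=info();print((T[:3,:3].T@(np.array([.492,.185,.2127])-s['position'])/.2).round(4))"
```

```text
t 6.45 p [0.4029 0.1882 0.2121] yawx 81.15 zt [-0.    -0.001 -1.   ] F [-0.4 -0.3 -6.6] w 0.12 g 78.1 j7 [ 0.41  0.   -0.93  1.92  0.    1.22 -0.68]
[ 0.0527  0.4426 -0.0031]
```

Emit:
send_rows(plan=[[[0,0,0,0.004,0.03,0,0],[0,0,0,0.006,0.05,0,0],[0,0,0,0.009,0.075,0,0],[0,0,0,0.01,0.08,0,0],[0,0,0,0.01,0.08,0,0],[0,0,0,0.008,0.065,0,0],[0,0,0,0.004,0.04,0.01,0],[0,0,0,0.002,0.023,0.03,0],[0,0,0,0,0,0.05,0],[0,0,0,0,0,0.06,0],[0,0,0,0,0,0.06,0],[0,0,0,0,0,0.06,0],[0,0,0,0,0,0.05,0],[0,0,0,0,0,0.04,0],[0,0,0,0,0,0.02,0],[0,0,0,0,0,0.01,0],[0,0,0,0,0,0,0],[0,0,0,0,0,0,0]]])

```text
clock: 7.95
position: [0.4927, 0.1856, 0.1347]
ee_rot: [0.76, 0.65, 0.0, 0.0]
ft_force: [-0.6, -0.6, -6.9]
grip_width: 0.126
grasp_force: 78.2
```

```bash
python3 -c "
from h import *
T,s=info()"
```

```text
t 7.95 p [0.4927 0.1856 0.1347] yawx 81.15 zt [ 0.001  0.    -1.   ] F [-0.6 -0.6 -6.9] w 0.126 g 78.2 j7 [ 0.3   0.33 -0.87  1.82  0.28  1.11 -0.82]
```

Emit:
send_rows(plan=[[[0,0,0,0,0,0.01,0],[0,0,0,0,0,0.01,0],[0,0,0,0,0,0.006,0],[0,0,0,0,0,0.005,0],[0,0,0,0,0,0.005,0],[0,0,0,0,0,0.003,0],[0,0,0,0,0,0,0],[0,0,0,0,0,0,0]]])

```text
clock: 8.62
position: [0.4924, 0.1855, 0.1266]
ee_rot: [0.76, 0.65, 0.0, 0.0]
ft_force: [-1.5, 0.2, -4.9]
grip_width: 0.124
grasp_force: 78.5
```

Emit:
send_rows(plan=[[[0,0,0,0,0,0.004,0],[0,0,0,0,0,0.003,0],[0,0,0,0,0,0,0],[0,0,0,0,0,0,0]]])

```text
clock: 8.95
position: [0.4921, 0.1856, 0.1263]
ee_rot: [0.76, 0.651, -0.0, 0.0]
ft_force: [-9.4, -4.4, 12.0]
grip_width: 0.124
grasp_force: 81.1
```

Emit:
send_rows(plan=[[[0,0,0,0,0,-0.003,0],[0,0,0,0,0,0,0.15],[0,0,0,0,0,0,0.2],[0,0,0,0,0,0,0.3],[0,0,0,0,0,0,0.4],[0,0,0,0,0,0,0.5],[0,0,0,0,0,0,0.5],[0,0,0,0,0,-0.03,0.5],[0,0,0,0,0,-0.06,0.6],[0,0,0,0,0,-0.1,0.6],[0,0,0,0,0,-0.12,0.6],[0,0,0,0,0,-0.12,0.6],[0,0,0,0,0,-0.07,0.6],[0,0,0,0,0,0,0.6],[0,0,0,0,0,0,0.6]]], squeeze=20)

```text
clock: 10.2
position: [0.4928, 0.1857, 0.227]
ee_rot: [0.76, 0.65, 0.001, 0.001]
ft_force: [0.3, 0.3, -0.0]
grip_width: 0.6
grasp_force: 0.0
```

```bash
python3 - <<'E'
from h import *
info();W,s=wcam()
im=optics.camera("wrist")[:,:,::-1].copy()
# predicted tray pose: tab at (.4922,.1856), yaw -8.85
yaw=np.radians(-8.85);Rz=R.from_euler("z",yaw).as_matrix();p=np.array([.4922,.1856,.003])-Rz@[-.046,0,0]
for q in [(-52,22,134),(-52,-22,134),(-40,-22,134),(-40,22,134),(44,49,48),(44,-49,48),(68,0,46),(-60,49,104),(-60,-49,104)]:
    u=proj("wrist",p+Rz@(np.array(q)/1000),W)[0];print(q,u.round(1));cv2.circle(im,tuple(int(round(v)) for v in u),3,(0,255,0),1)
cv2.imwrite("pics/w2.png",im)
t=optics.camera("top")[:,:,::-1];cv2.imwrite("pics/top2.png",t)
E
```

```text
t 10.2 p [0.4928 0.1857 0.227 ] yawx 81.14 zt [ 0.002  0.    -1.   ] F [ 0.3  0.3 -0. ] w 0.6 g 0.0 j7 [ 0.35  0.23 -0.9   1.71  0.19  1.28 -0.74]
(-52, 22, 134) [305.9 230.4]
(-52, -22, 134) [306.7 303.3]
(-40, -22, 134) [327.3 303.3]
(-40, 22, 134) [327.8 230.4]
(44, 49, 48) [440.3 163.1]
(44, -49, 48) [428.9 286.7]
(68, 0, 46) [464.6 227.3]
(-60, 49, 104) [293.5 173.5]
(-60, -49, 104) [296.3 320.1]
```

View pics/w2.png

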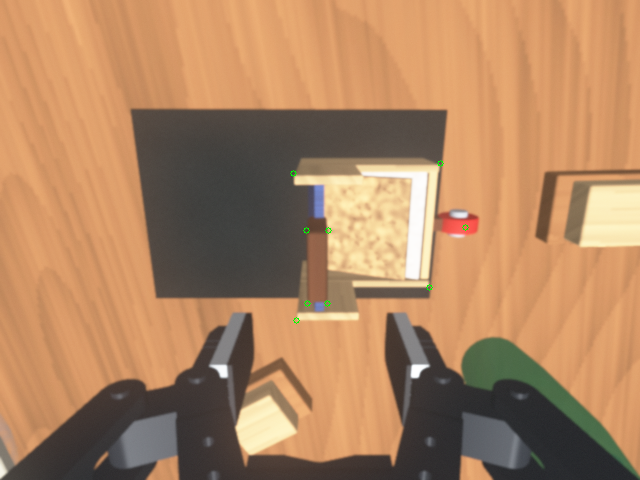

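Wrist view: the tray stands on the mat (mat u 133–447, v 110–297) with the tile still cork up, tab at (317,265) and knob at (458,224), as predicted. I'll measure the knob and turn the tool.

```bash
python3 - <<'E'
from h import *
W,s=wcam();K=optics.get_calibration("wrist")["intrinsics"]
def aw(uv,z):
    d=W[:3,:3]@np.array([(uv[0]-K[0,2])/K[0,0],-(uv[1]-K[1,2])/K[1,1],-1.]);return W[:3,3]+d*(z-W[2,3])/d[2]
M=np.array([aw(u,.003) for u in [(133,110),(447,110),(430,297),(156,297)]]);c=M.mean(0);print("mat",c.round(4),np.linalg.norm(M-np.roll(M,1,0),axis=1).round(3))
k=aw((458,224),.036);print("knob wrist",k.round(4))
print("knob top",at("top",(0,0),.03)[2])
yaw=np.radians(-8.85);Rz=R.from_euler("z",yaw).as_matrix()
kp=np.array([.4922,.1856,.003])+Rz@[.114,0,-.09];print("knob pred",kp.round(4),proj("wrist",kp,W).round(1),proj("top",kp).round(1))
o=np.array([.4922,.1856,0])+Rz@[.046,0,0];print("tray in mat",(Rz.T@(o-[.4684,.1887,0])).round(4),(Rz.T@(o-c)).round(4))
t=cv2.imread("pics/top2.png");h=cv2.cvtColor(t,cv2.COLOR_BGR2HSV)
r=((h[...,0]<8)|(h[...,0]>172))&(h[...,1]>150)&(h[...,2]>90);y,x=np.nonzero(r[150:260,230:330]);print("red top",x.mean()+230,y.mean()+150,len(x), at("top",(x.mean()+230,y.mean()+150),.036))
E
```

```text
mat [0.4693 0.1918 0.003 ] [0.166 0.254 0.166 0.257]
knob wrist [0.6021 0.1675 0.036 ]
knob top 0.030000000000000027
knob pred [ 0.6048  0.1681 -0.087 ] [[423.6 194.4]] [[275.9 201.8]]
tray in mat [0.07   0.0006 0.    ] [ 0.0696 -0.0026 -0.003 ]
red top 273.0833333333333 197.4375 48 [0.60275084 0.16470106 0.036     ]
```

Emit:
send_rows(plan=[[[0,0,0.0805,0,0,0,0.6],[0,0,0.0805,0,0,0,0.6],[0,0,0.0805,0,0,0,0.6],[0,0,0.0805,0,0,0,0.6],[0,0,0.0805,0,0,0,0.6],[0,0,0.0805,0,0,0,0.6],[0,0,0.0805,0,0,0,0.6],[0,0,0.0805,0,0,0,0.6],[0,0,0.0805,0,0,0,0.6],[0,0,0.0805,0,0,0,0.6],[0,0,0.0805,0,0,0,0.6],[0,0,0.0805,0,0,0,0.6],[0,0,0.0805,0,0,0,0.6],[0,0,0,0,0,0,0.6],[0,0,0,0,0,0,0.6]]])

```text
clock: 11.55
position: [0.492, 0.1854, 0.225]
ee_rot: [0.997, -0.075, -0.001, 0.0]
ft_force: [0.0, 0.4, 0.1]
grip_width: 0.598
grasp_force: 0.0
```

```bash
python3 -c "
from h import *
T,s=info()
print((T[:3,:3].T@(np.array([.6048,.1681,.15])-s['position'])/.2).round(4))"
```

```text
t 11.55 p [0.492  0.1854 0.225 ] yawx -8.56 zt [-0.001 -0.    -1.   ] F [0.  0.4 0.1] w 0.598 g 0.0 j7 [ 0.19  0.2  -0.71  1.72  0.13  1.27 -2.27]
[0.5711 0.0014 0.3742]
```

Emit:
send_rows(plan=[[[0,0,0,0.05,0.002,0,0.6],[0,0,0,0.1,0.002,0,0.6],[0,0,0,0.13,0.002,0,0.6],[0,0,0,0.13,0.002,0,0.6],[0,0,0,0.1,0,0,0.6],[0,0,0,0.055,0,0,0.6],[0,0,0,0,0,0.05,0.6],[0,0,0,0,0,0.1,0.6],[0,0,0,0,0,0.13,0.6],[0,0,0,0,0,0.15,0.6],[0,0,0,0,0,0.1,0.6],[0,0,0,0,0,0.05,0.6],[0,0,0,0,0,0,0.6],[0,0,0,0,0,0,0.6]]])

```text
clock: 12.72
position: [0.6038, 0.1668, 0.11]
ee_rot: [0.997, -0.076, -0.0, -0.0]
ft_force: [-0.1, 0.3, 0.8]
grip_width: 0.603
grasp_force: 0.0
```

```bash
python3 - <<'E'
from h import *
T,s=info();print((T[:3,:3].T@(np.array([.6035,.167,.031])-s['position'])/.2).round(4))
W,s=wcam();im=optics.camera("wrist")[:,:,::-1].copy()
for q in [s["position"]+[0,0,z] for z in (-.064,-.080,-.096)]+[np.array([.6035,.167,.033])]:
    u=proj("wrist",q,W)[0];print(u.round(1))
cv2.imwrite("pics/w3.png",im)
E
```

```text
t 12.72 p [0.6038 0.1668 0.11  ] yawx -8.73 zt [-0.  0. -1.] F [-0.1  0.3  0.8] w 0.603 g 0.0 j7 [ 0.13  0.52 -0.62  1.59  0.32  1.14 -2.29]
[-0.0014 -0.0007  0.3948]
[321.5 284.2]
[321.3 272.6]
[321.2 262.4]
[321.1 275.2]
```

View pics/w3.png

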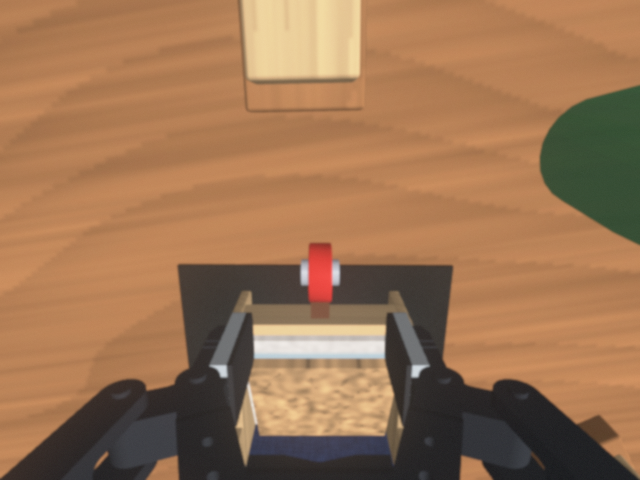

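Wrist view: the knob hub is at (320,272), within 1.5 mm of the aim, and the square edges line up. I'll descend and pinch lightly.

Emit:
send_rows(plan=[[[0,0,0,0.005,0,0.05,0.6],[0,0,0,0,0,0.08,0.6],[0,0,0,0,0,0.09,0.6],[0,0,0,0,0,0.08,0.6],[0,0,0,0,0,0.06,0.6],[0,0,0,0,0,0.035,0.6],[0,0,0,0,0,0,0.5],[0,0,0,0,0,0,0.4],[0,0,0,0,0,0,0.3],[0,0,0,0,0,0,0.2],[0,0,0,0,0,0,0.1],[0,0,0,0,0,0,0.1],[0,0,0,0,0,0,0.1],[0,0,0,0,0,0,0.1]]], squeeze=22)

```text
clock: 13.93
position: [0.6055, 0.1667, 0.0318]
ee_rot: [0.997, -0.077, 0.001, -0.0]
ft_force: [-0.6, -0.1, 6.5]
grip_width: 0.229
grasp_force: 24.3
```

```bash
python3 - <<'E'
from h import *
T,s=info()
# arc rows: knob about edge, radius vec (128,30) rotated; steps in tool x / z units
r=np.array([.128,.030]);N=20
for n,seg in [(48,None)]:
    th=np.radians(np.linspace(0,90,n+1)); P=np.c_[r[0]*np.cos(th)-r[1]*np.sin(th),r[0]*np.sin(th)+r[1]*np.cos(th)]
    D=np.diff(P,axis=0)/.2
    print((D*[1,-1]).round(3).tolist())
E
```

```text
t 13.93 p [0.6055 0.1667 0.0318] yawx -8.8 zt [ 0.002  0.    -1.   ] F [-0.6 -0.1  6.5] w 0.229 g 24.3 j7 [ 0.1   0.61 -0.58  1.63  0.38  1.01 -2.33]
[[-0.005, -0.021], [-0.006, -0.021], [-0.007, -0.02], [-0.007, -0.02], [-0.008, -0.02], [-0.009, -0.02], [-0.009, -0.019], [-0.01, -0.019], [-0.01, -0.019], [-0.011, -0.018], [-0.012, -0.018], [-0.012, -0.018], [-0.013, -0.017], [-0.013, -0.017], [-0.014, -0.016], [-0.014, -0.016], [-0.015, -0.015], [-0.015, -0.015], [-0.016, -0.014], [-0.016, -0.014], [-0.017, -0.013], [-0.017, -0.013], [-0.018, -0.012], [-0.018, -0.012], [-0.018, -0.011], [-0.019, -0.01], [-0.019, -0.01], [-0.019, -0.009], [-0.02, -0.009], [-0.02, -0.008], [-0.02, -0.007], [-0.02, -0.007], [-0.021, -0.006], [-0.021, -0.005], [-0.021, -0.005], [-0.021, -0.004], [-0.021, -0.003], [-0.021, -0.002], [-0.021, -0.002], [-0.021, -0.001], [-0.022, -0.0], [-0.022, 0.0], [-0.021, 0.001], [-0.021, 0.002], [-0.021, 0.002], [-0.021, 0.003], [-0.021, 0.004], [-0.021, 0.005]]
```

Emit:
send_rows(plan=[[[0,0,0,-0.005,0,-0.021,0.1],[0,0,0,-0.006,0,-0.021,0.1],[0,0,0,-0.007,0,-0.02,0.1],[0,0,0,-0.007,0,-0.02,0.1],[0,0,0,-0.008,0,-0.02,0.1],[0,0,0,-0.009,0,-0.02,0.1],[0,0,0,-0.009,0,-0.019,0.1],[0,0,0,-0.01,0,-0.019,0.1],[0,0,0,-0.01,0,-0.019,0.1],[0,0,0,-0.011,0,-0.018,0.1],[0,0,0,-0.012,0,-0.018,0.1],[0,0,0,-0.012,0,-0.018,0.1]]])

```text
clock: 14.93
position: [0.5835, 0.1697, 0.0776]
ee_rot: [0.997, -0.077, -0.0, 0.0]
ft_force: [1.3, -0.6, -2.9]
grip_width: 0.231
grasp_force: 23.1
```

```bash
python3 -c "
from h import *
T,s=info()
im=optics.camera('scene')[:,:,::-1];cv2.imwrite('pics/s2.png',cv2.resize(im[150:370,300:480],None,fx=2.5,fy=2.5,interpolation=2))"
```

```text
t 14.93 p [0.5835 0.1697 0.0776] yawx -8.79 zt [-0. -0. -1.] F [ 1.3 -0.6 -2.9] w 0.231 g 23.1 j7 [ 0.13  0.52 -0.62  1.66  0.34  1.07 -2.32]
```

View pics/s2.png

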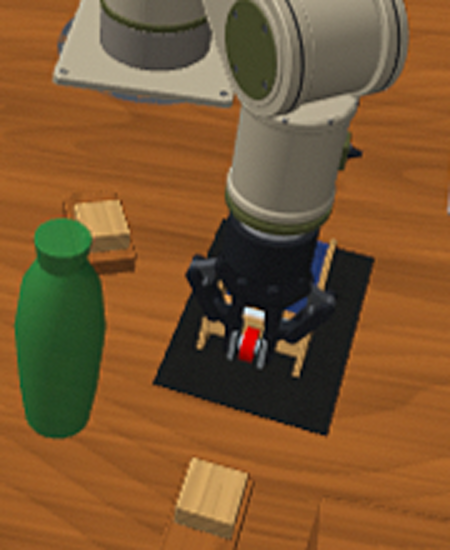

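The tray is tipping with the knob held (knob at (248,345) in the crop). I'll go on along the arc.

Emit:
send_rows(plan=[[[0,0,0,-0.013,0,-0.017,0.1],[0,0,0,-0.013,0,-0.017,0.1],[0,0,0,-0.014,0,-0.016,0.1],[0,0,0,-0.014,0,-0.016,0.1],[0,0,0,-0.015,0,-0.015,0.1],[0,0,0,-0.015,0,-0.015,0.1],[0,0,0,-0.016,0,-0.014,0.1],[0,0,0,-0.016,0,-0.014,0.1],[0,0,0,-0.017,0,-0.013,0.1],[0,0,0,-0.017,0,-0.013,0.1],[0,0,0,-0.018,0,-0.012,0.1],[0,0,0,-0.018,0,-0.012,0.1],[0,0,0,-0.018,0,-0.011,0.1],[0,0,0,-0.019,0,-0.01,0.1],[0,0,0,-0.019,0,-0.01,0.1],[0,0,0,-0.019,0,-0.009,0.1]]])

```text
clock: 16.32
position: [0.532, 0.1777, 0.1205]
ee_rot: [0.997, -0.077, 0.0, -0.0]
ft_force: [0.7, -1.9, 0.9]
grip_width: 0.224
grasp_force: 23.4
```

```bash
python3 -c "
from h import *
T,s=info()"
```

```text
t 16.32 p [0.532  0.1777 0.1205] yawx -8.79 zt [ 0. -0. -1.] F [ 0.7 -1.9  0.9] w 0.224 g 23.4 j7 [ 0.16  0.38 -0.67  1.75  0.26  1.1  -2.32]
```

Emit:
send_rows(plan=[[[0,0,0,-0.02,0,-0.009,0.1],[0,0,0,-0.02,0,-0.008,0.1],[0,0,0,-0.02,0,-0.007,0.1],[0,0,0,-0.02,0,-0.007,0.1],[0,0,0,-0.021,0,-0.006,0.1],[0,0,0,-0.021,0,-0.005,0.1],[0,0,0,-0.021,0,-0.005,0.1],[0,0,0,-0.021,0,-0.004,0.1],[0,0,0,-0.021,0,-0.003,0.1],[0,0,0,-0.021,0,-0.002,0.1],[0,0,0,-0.021,0,-0.002,0.1],[0,0,0,-0.021,0,-0.001,0.1],[0,0,0,0,0,0,0.1],[0,0,0,0,0,0,0.1]]])

```text
clock: 17.48
position: [0.4828, 0.1854, 0.1321]
ee_rot: [0.997, -0.077, 0.0, 0.0]
ft_force: [-0.2, -1.5, 6.8]
grip_width: 0.227
grasp_force: 24.5
```

Emit:
send_rows(plan=[[[0,0,0,-0.015,0,0,0.1],[0,0,0,-0.015,0,0,0.1],[0,0,0,-0.015,0,0.001,0.1],[0,0,0,-0.015,0,0.001,0.1],[0,0,0,-0.015,0,0.002,0.1],[0,0,0,-0.015,0,0.002,0.1],[0,0,0,-0.015,0,0.002,0.1],[0,0,0,-0.015,0,0.002,0.1],[0,0,0,-0.015,0,0.002,0.1],[0,0,0,-0.015,0,0.003,0.1],[0,0,0,-0.015,0,0.003,0.1],[0,0,0,0,0,0,0.1],[0,0,0,0,0,0,0.1]]])

```text
clock: 18.57
position: [0.4498, 0.1903, 0.1286]
ee_rot: [0.997, -0.077, -0.0, 0.0]
ft_force: [-4.1, -3.8, 11.5]
grip_width: 0.222
grasp_force: 25.9
```

```bash
python3 -c "
from h import *
T,s=info()
im=optics.camera('scene')[:,:,::-1];cv2.imwrite('pics/s3.png',cv2.resize(im[150:330,340:480],None,fx=3,fy=3,interpolation=2))"
```

```text
t 18.57 p [0.4498 0.1903 0.1286] yawx -8.78 zt [-0.001 -0.001 -1.   ] F [-4.1 -3.8 11.5] w 0.222 g 25.9 j7 [ 0.18  0.21 -0.73  1.92  0.16  1.06 -2.35]
```

View pics/s3.png

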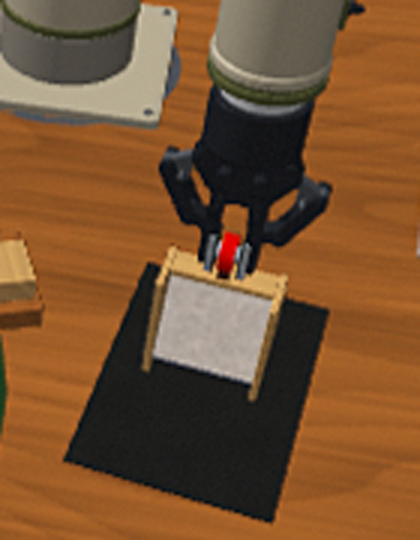

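Scene crop: the tray is on its back, the white bed (210,330) is empty, and the knob is on top at (230,255). Letting go and rising.

Emit:
send_rows(plan=[[[0,0,0,0,0,-0.004,0.1],[0,0,0,0,0,-0.002,0.1],[0,0,0,0,0,0,0.1],[0,0,0,0,0,0,0.25],[0,0,0,0,0,0,0.3],[0,0,0,0,0,0,0.4],[0,0,0,0,0,0,0.5],[0,0,0,0,0,0,0.6],[0,0,0,0,0,0,0.6],[0,0,0,0,0,-0.03,0.6],[0,0,0,0,0,-0.06,0.6],[0,0,0,0,0,-0.1,0.6],[0,0,0,0,0,-0.1,0.6],[0,0,0,0,0,-0.1,0.6],[0,0,0,0,0,-0.06,0.6],[0,0,0,0,0,-0.03,0.6],[0,0,0,0,0,0,0.6]]])

```text
clock: 20.03
position: [0.4512, 0.1905, 0.2269]
ee_rot: [0.997, -0.077, 0.001, -0.0]
ft_force: [0.2, 0.1, -0.0]
grip_width: 0.595
grasp_force: 0.0
```

```bash
python3 -c "
from h import *
T,s=info()
im=optics.camera('scene')[:,:,::-1];a=cv2.resize(im[150:350,300:480],None,fx=2.2,fy=2.2,interpolation=2)
t=optics.camera('top')[:,:,::-1];b=cv2.resize(t[180:310,215:345],None,fx=3,fy=3,interpolation=2)
b=cv2.copyMakeBorder(b,0,a.shape[0]-b.shape[0],0,0,0);cv2.imwrite('pics/s4.png',np.hstack([a,b]))"
```

```text
t 20.03 p [0.4512 0.1905 0.2269] yawx -8.8 zt [ 0.002  0.    -1.   ] F [ 0.2  0.1 -0. ] w 0.595 g 0.0 j7 [ 0.22  0.1  -0.74  1.81  0.07  1.26 -2.27]
```

View pics/s4.png

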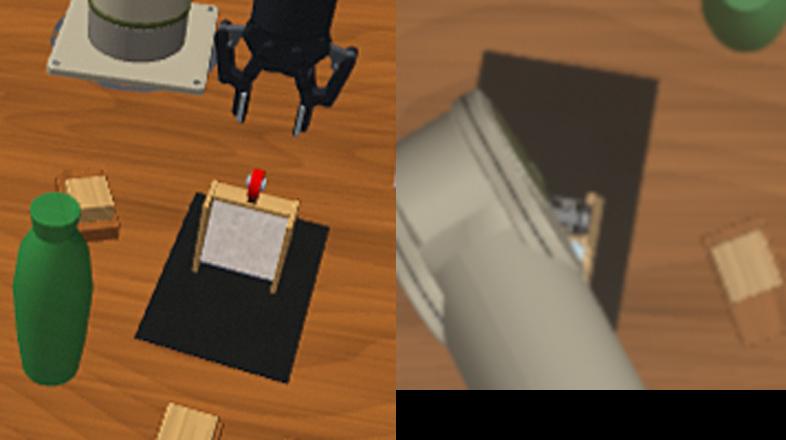

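Tray stands on its back, let go; in the top view a light-blue bit of tile shows at (578,250). My 10 views are used, so I'll clear the arm and check the tile's colour numerically.

Emit:
send_rows(plan=[[[0,0,0,0,0.02,-0.06,0.6],[0,0,0,0,0.05,-0.1,0.6],[0,0,0,0,0.09,-0.1,0.6],[0,0,0,0,0.13,-0.04,0.6],[0,0,0,0,0.14,0,0.6],[0,0,0,0,0.14,0,0.6],[0,0,0,0,0.14,0,0.6],[0,0,0,0,0.14,0,0.6],[0,0,0,0,0.14,0,0.6],[0,0,0,0,0.14,0,0.6],[0,0,0,0,0.14,0,0.6],[0,0,0,0,0.14,0,0.6],[0,0,0,0,0.14,0,0.6],[0,0,0,0,0.14,0,0.6],[0,0,0,0,0.12,0,0.6],[0,0,0,0,0.08,0,0.6],[0,0,0,0,0.04,0,0.6],[0,0,0,0,0,0,0.6]]])

```text
clock: 21.63
position: [0.391, -0.1925, 0.2853]
ee_rot: [0.997, -0.078, -0.0, -0.0]
ft_force: [-0.0, 0.5, 0.1]
grip_width: 0.602
grasp_force: 0.0
```

```bash
python3 - <<'E'
from h import *
info();t=optics.camera("top")[:,:,::-1];cv2.imwrite("pics/top5.png",t)
yaw=np.radians(-8.85);Rz=R.from_euler("z",yaw).as_matrix();e=np.array([.4922,.1856,.003])-Rz@[.014,0,0]
# tipped frame: tray z -> -x', tray x+60 -> up
def w(x,y,z): return e+Rz@(np.array([-z,y,x+60])/1000)
print("edge",proj("top",w(-60,0,0)).round(1),"knob",proj("top",w(68,0,30)).round(1),"tab",proj("top",w(-46,0,120)).round(1))
for z in (45,60,75,90):
    print(z,[t[tuple(proj("top",w(-36,y,z))[0].round().astype(int)[::-1])].tolist() for y in (-30,-15,0,15,30)])
print("ref tile lookalike",t[204,455],"cork initial",cv2.imread("pics/top0.png")[252,415])
t0=cv2.imread("pics/top0.png").astype(int);d=np.abs(t-t0).max(2)>40
h=cv2.cvtColor(np.ascontiguousarray(t),cv2.COLOR_BGR2HSV);r=((h[...,0]<8)|(h[...,0]>172))&(h[...,1]>150)&(h[...,2]>90)
y,x=np.nonzero(r[190:300,220:310]);print("red",x.mean()+220,y.mean()+190,len(x))
for n,(u,v) in dict(vase=(331,180),tread=(333,273),tread2=(280,150),mug=(163,246),mouse=(397,150),jar=(512,244)).items(): print(n,d[v-15:v+15,u-15:u+15].mean().round(3))
E
```

```text
t 21.63 p [ 0.391  -0.1925  0.2853] yawx -8.93 zt [-0.001  0.001 -1.   ] F [-0.   0.5  0.1] w 0.602 g 0.0 j7 [ 0.63 -0.09 -0.25  1.86 -0.02  1.38 -1.35]
edge [[265.3 242.5]] knob [[258.1 251.5]] tab [[257.5 284.5]]
45 [[190, 199, 198], [180, 192, 196], [163, 175, 191], [155, 165, 183], [156, 180, 198]]
60 [[225, 220, 196], [225, 220, 196], [224, 220, 195], [224, 220, 194], [220, 216, 192]]
75 [[225, 221, 195], [225, 220, 195], [225, 220, 195], [224, 220, 195], [218, 214, 192]]
90 [[224, 220, 196], [224, 220, 195], [224, 220, 196], [224, 220, 196], [217, 212, 192]]
ref tile lookalike [228 223 200] cork initial [ 95 140 181]
red 259.4047619047619 251.61904761904762 42
vase 0.0
tread 0.0
tread2 0.0
mug 0.0
mouse 0.0
jar 0.0
```

The mirror face is up across the blue bed (it matches the mirror colour of the look-alike). The knob is within 1.5 px of where a standing tray puts it, and the other things haven't moved.

```bash
python3 -c "
from workcell import job
print(job.hand_in())"
```

```text
the job is handed in; nothing more can be done
None
```

The tray stands on its back on the mat with the tile mirror up on the blue bed and the other things unmoved; the job is handed in at about 22 s, but the hand-in returned no verdict.

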